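Index the pedal jig by one hole

TASK

On the bench stands a jig with a pedal on a swing arm, locked by a spring index pin with an upright pull ring on top. With a fingertip put through the ring from the pedal's side and hooked under its top bar (do not pinch the bar), lift the pin out of its hole, swing the arm exactly one hole toward the side where the small upright carton stands, and let the pin drop fully home in that hole. Leave the carton, the tape roll and the bottle standing as they are.

Things in the scene. Friction and masses are not known exactly. Their poses are not given: they have to be found in the camera images.
- jig: Fixed pedal-indexing jig: round grey foot, dark steel sector. Origin on the bench top under the vertical pivot of the arm; x points from the pivot through the middle hole (ahead and to the left, 0.4 to 0.8 rad from world x), z up. Five holes on a circle of 130 mm radius, at -40, -20, 0, 20, 40 degrees from x, each 12 mm wide along the circle and 25 mm long radially, for a 10 mm pin.
- swing_arm (a joint): Angle of the arm about the pivot, rad: 0 = at the middle hole (the start, locked with 0.01 play), positive = counter-clockwise from above (ring goes left); +0.349 next hole on the left, -0.349 on the right, stops at 0.82 either way. Pin lifted, it swings with slight friction (about 1 N at the ring) and stays where left.
- index_pin (a joint): Lift of the spring index pin, m: 0 = fully home in a hole, above 0.011 = clear of the sector, 0.026 = upper end of travel. It moves vertically; the spring drives it down with about 5 N when home, 8 N at 0.016. Let go between holes it rides on the sector's top at 0.011.
- ring_grip (a point): Middle of the underside of the ring's top bar, where to hook; moves with pin and arm. At the start 155 mm above the bench, 130 mm from the pivot, above the pin. The rigid upright ring stands square to the arm, its opening facing the pivot: opening 64 mm wide, 60 mm high (z 95 to 155 mm), bar 10 mm thick. Beyond it is free space down to the sector. x radially outward, z up.
- ring_underside: The round lower half of the ring's top bar (10 mm diameter, 74 mm long), which the fingertip lifts; its frame is that of the pin (origin on the pin's axis at bench height when the pin is home), so use point ring_grip as its position.
- ring_topside: The flat strip on the top and the far side (away from the pivot) of the ring's top bar, 66 mm long, 10 mm wide, from 162 to 170 mm above the bench with the pin home, its far face 7 mm beyond the bar's axis; pressing it together with the underside counts as pinching. Frame as for ring_underside.
- pedal_top (a point): Centre of the top of the pedal clamped on the arm (about 107 x 104 x 20 mm, its top 71 mm above the bench, clamp screw to 79 mm), 30 mm from the pivot toward the ring; the pedal reaches to 84 mm from the pivot. The pin housing beneath the ring, 30 mm in diameter, reaches 61 mm (collar 68 mm) above the bench. Keep the hand above these.
- hole_left (a point): Mouth of the next hole counter-clockwise, on the left (+20 degrees), at the sector's top face, 34 mm above the bench.
- hole_right (a point): Mouth of the next hole clockwise, on the right (-20 degrees), at the sector's top face, 34 mm above the bench.
- carton: Small upright loose carton, 76 x 63 x 105 mm, kraft top and a white side; origin at the centre of its underside. It stands on the bench on one side of the jig, left (world y > 0.2: index counter-clockwise) or right (world y < -0.2: index clockwise).
- tape_roll: Roll of brown packing tape lying flat on the other side of the jig from the carton, 102 mm diameter, 48 mm high, loose; origin at the centre of its underside.
- bottle: Small upright loose dropper bottle, 22 x 27 x 92 mm, behind the jig to the left; origin at the centre of its underside.
Not all that is in view belongs to the job. Leave any blue look-alike of the carton alone. What is shaped like the bottle but purple is not meant.

How it is judged:
By the outcome, as a careful person would: the job done as asked, in the order asked, and still so for the second after the job is handed in, with the robot touching nothing.
It also fails if it takes over 38 s, if anything falls off the work surface, if the arm or the gripper's body presses on something with over 40 N, if the wrist force passes 120 N, or if a joint passes its speed limit or range.

ROBOT

A 6-joint arm with a two-finger parallel gripper is mounted at the origin on a cart in front of the work surface, level with it; the furniture and walls round the work are solid. World frame = base frame: x ahead of the robot, y to its left, z up, the work surface at z = 0. Lengths are in mm, angles in rad, forces in N, time in s.
With the tool pointing down it reaches from about 275 to 975 mm from the base axis. Payload 8.4 kg.
Tool frame: the origin (TCP) lies midway between the tips of the shut fingers; the grasp point (between the pads) lies 19 mm behind it; z points along the fingers, y is the line along which they close (so a half turn about z gives the same grasp; the last joint's range is limited). The gripper opens to 92 mm and grips with 3 to 60 N. Pads are 20 mm wide; open, the fingers measure 128 mm over their backs; the gripper's body (75 mm by 189 mm) begins 69 mm behind the grasp point.
Start: joints at [-1.263, 0.353, 1.633, -0, 1.155, -0.002], TCP at [190.541, -595.249, 214.583] pointing down, gripper open.
Joint ranges: [-2.63, 2.63], [-0.92, 2.1], [0.06, 2.66], [-1.3, 4.44], [0, 2.69], [-3.02, 3.02]. Speed limits (rad/s): [2.22, 2.22, 2.79, 3.14, 3.14, 3.14].

INTERFACE

Orientations are given as [roll, pitch, yaw] about the fixed x, y, z axes, in that order (R = Rz(yaw) Ry(pitch) Rx(roll)).
In Python, from workcell import sensors, eyes, ticket gives the robot as it stands. The module is installed in compiled form; this text tells all that it offers.
- The arm moves only by the tool jog_arm, never from a script. Its argument "steps" is a list of rows, each a list of 7 numbers: the opening, from -1 (shut) to 1 (fully open), then the shift along the tool's x, y, z in mm, then the turn, a rotation vector about the tool's x, y, z in degrees. In form: [[fingers, x, y, z, rx, ry, rz], ...]. A call has exactly 8 rows; each row is the pose to reach, as a shift and turn from the pose commanded when the call began, along the tool's axes at that moment; what a row does not reach only later rows make up. A row lasts 1/8 s, in which the tool goes at most 62.5 mm and 10.7 degrees, less where a joint would pass 70% of its speed; a pose out of reach is approached as far as the arm can. A call with a gripper value outside its range is refused whole. The fingers move at their own pace and stop on an object; "newtons" is the grip in N (left out, the last holds). Time passes only in rows, so rows that repeat a pose let the fingers close, or fill a call up. It gives the time, the measured TCP pose, the force, the opening and the grip force at its end, in the units of the state.
- sensors.sense(): the state, without advancing time (a new reading comes with each control period).
- eyes.get_image(name): name is "scene" or "top" or "wrist"; returns a dict with "color" (420x560x3 uint8, red, green, blue), "fx", "fy", "cx", "cy" (pixels), "rvec" (rotation vector, rad) and "tvec" (3), from world to camera coordinates, as OpenCV has them. Camera axes: x right, y down, z forward; pixel columns grow to the right and rows downward; lengths in mm; the calibration is good to about 2 mm. A picture is of the moment at which its call begins. There is no depth.
- ticket.close_job(): hands the job in; it is judged then, once.
The state is a dict: "time": time; "joints": joint angles; "dq": joint speeds; "tau": joint torques, N m; "eef_pos": TCP position; "ee_rot": TCP orientation; "wrist_force": force on the tool from outside, world axes, zero at the start; "torque": the same for the moment, N m; "finger_gap": finger opening in mm; "grip_force": force on a finger pad.
Only numpy, scipy, OpenCV 4.12 (cv2) and the standard library are available. Lean on these libraries where they do the work, as an engineer would, in place of code of your own. Each camera call takes 0.05 s, during which the arm holds its last target. There are 200 camera calls.

## Working session

There is one attempt and no reset: what is moved stays moved. The work goes in short steps, Python scripts to look and compute and a tool call to move; the robot and the scene stay as the last step left them, time stands still between calls to the robot, and variables do not carry over. Pictures are saved under pics/ and viewed, at most 10 in all, crops included, and the job is handed in when it is done.

Besides the shell and the picture viewer there is one more tool, called after ">>>" by a JSON object that holds its "fn" and its "kwargs". jog_arm: Moves the arm, as the interface text tells. Its arguments: {"type":"object","properties":{"steps":{"type":"array","items":{"type":"array","items":{"type":"number"}}},"newtons":{"type":"number"}},"required":["steps"]}

```bash
mkdir -p pics; cat > h.py <<'E'
import numpy as np, cv2
from workcell import sensors, eyes, ticket
def shot(n,f):
    d=eyes.get_image(n); cv2.imwrite('pics/'+f+'.png',d['color'][...,::-1]); np.savez('pics/'+f+'.npz',**d); return d
def ray(d,u,v):
    R=cv2.Rodrigues(np.array(d['rvec'],float))[0]; t=np.array(d['tvec'],float).ravel()
    return -R.T@t, R.T@np.array([(u-d['cx'])/d['fx'],(v-d['cy'])/d['fy'],1.])
def onz(d,u,v,z):
    c,r=ray(d,u,v); return c+r*(z-c[2])/r[2]
def proj(d,P):
    return cv2.projectPoints(np.array(P,float).reshape(-1,3),np.array(d['rvec'],float),np.array(d['tvec'],float),np.array([[d['fx'],0,d['cx']],[0,d['fy'],d['cy']],[0,0,1.]]),None)[0].reshape(-1,2)
E
python3 - <<'E'
from h import *
a=shot('top','top0');b=shot('scene','scene0')
for d in(a,b): print(ray(d,280,210),d['fx'])
print(sensors.sense())
cv2.imwrite('pics/both.png',cv2.resize(np.hstack([a['color'],b['color']])[...,::-1],(800,300)))
E
```

```text
(array([ 542.1876495 ,  112.11862419, 1752.26139613]), array([ 0.06045479,  0.01568266, -0.99820351])) 487.4516700687068
(array([-185.68249876,  711.8757703 , 1053.82073493]), array([ 0.59161426, -0.44920242, -0.66955822])) 502.52934914493676
{'time': 0.1, 'joints': array([-1.26341327e+00,  3.53557772e-01,  1.63401992e+00, -2.85385027e-06,
        1.15516801e+00, -2.41645369e-03]), 'dq': array([ 0.00055727, -0.00195151, -0.00279206,  0.00046279, -0.00012936,
        0.00219938]), 'tau': array([-3.49498841e-04, -5.94904590e+01, -3.34929049e+01,  6.98171114e-02,
        1.83027500e-02, -4.95999836e-05]), 'eef_pos': array([ 190.40737848, -594.85871997,  213.96899222]), 'ee_rot': array([-3.14043960e+00, -1.76740627e-07,  3.09800665e-01]), 'wrist_force': array([ 0.4473938 , -0.08292944,  0.11662606]), 'torque': array([-0.04233675,  0.02779084, -0.03138353]), 'grip_force': 0.0, 'finger_gap': 91.65377537495802}
```

View pics/top0.png

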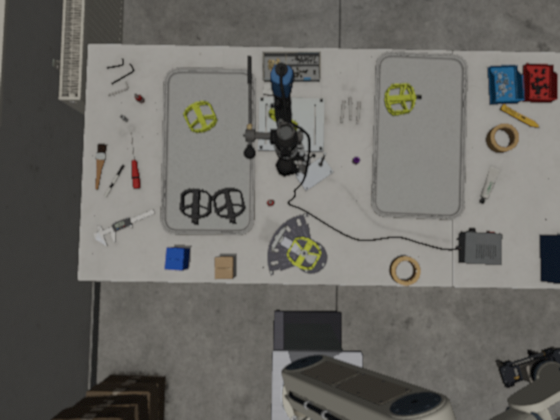

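View pics/scene0.png

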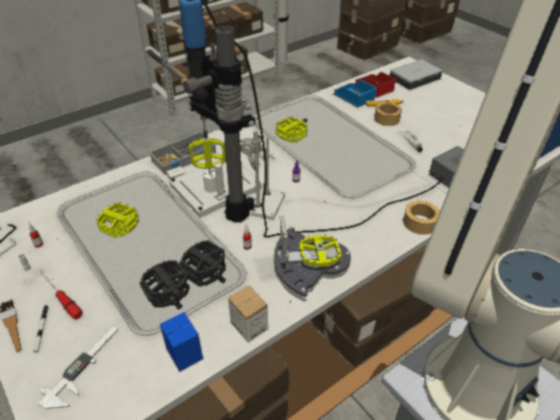

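The top view shows the jig with its yellow pedal at about (300,252). To its left are the kraft carton at (224,266) and a blue look-alike at (177,258). The near tape roll is at (405,270) to the right. There are two rolls: the one at (503,138) is far off, and the one beside the jig fits the description. In the scene view the red bottle is at (247,237) and the purple one at (296,172). I'll check an enlarged crop.

```bash
python3 - <<'E'
from h import *
a=cv2.imread('pics/top0.png')[195:295,205:345];b=cv2.imread('pics/scene0.png')[205:345,215:375]
a=cv2.resize(a,(420,300),interpolation=3);b=cv2.resize(b,(640,560),interpolation=3)[:, :]
a=cv2.resize(a,(400,286));b=cv2.resize(b,(400,350))
o=np.zeros((560,800,3),np.uint8)
A=cv2.resize(cv2.imread('pics/top0.png')[205:295,260:335],(400,480),interpolation=3)
B=cv2.resize(cv2.imread('pics/scene0.png')[205:301,270:350],(400,480),interpolation=3)
o[:480,:400]=A;o[:480,400:]=B
cv2.imwrite('pics/crop1.png',o[:480])
d=np.load('pics/top0.npz')
for n,u,v,z in[('pedal',304,253,71),('carton',224,266,105),('tape',405,270,48)]:print(n,onz(d,u,v,z))
E
```

```text
pedal [497.44089776  53.26844778  71.        ]
carton [450.06735987 322.60517655 105.        ]
tape [ 444.10834888 -299.83581398   48.        ]
```

View pics/crop1.png

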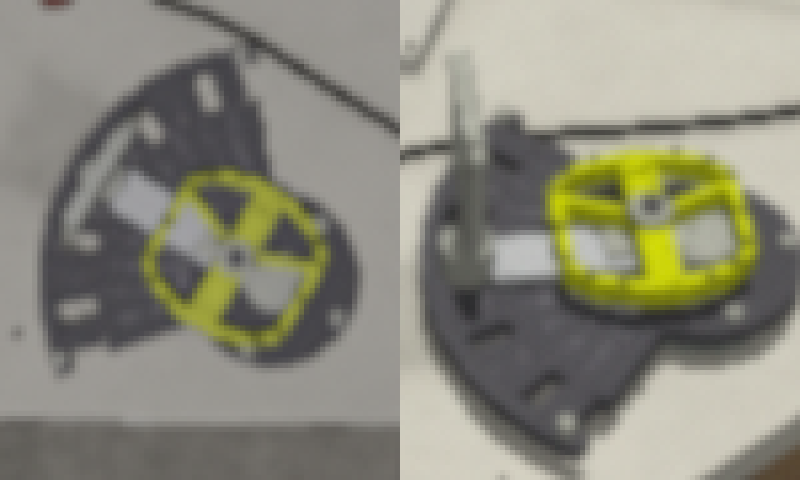

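```bash
cat >> h.py <<'E'
def fit():
    d=np.load('pics/top0.npz'); k=16/3
    px=[(207,90),(150,130),(88,241),(77,308)]; an=np.radians([-40,-20,20,40])
    W=np.array([onz(d,260+u/k,205+v/k,34)[:2] for u,v in px]); M=130*np.c_[np.cos(an),np.sin(an)]
    return W,M
E
python3 - <<'E'
from h import *
from scipy.optimize import least_squares
W,M=fit()
f=lambda p:(W-p[:2]-M@np.array([[np.cos(p[2]),np.sin(p[2])],[-np.sin(p[2]),np.cos(p[2])]])).ravel()
s=least_squares(f,[490,50,.6]);p=s.x;print(p,s.fun)
d=np.load('pics/top0.npz');k=16/3
u=np.array([np.cos(p[2]),np.sin(p[2])])
print('ring exp',p[:2]+130*u,'ped exp',p[:2]+30*u)
print('ring meas',onz(d,260+102/k,205+183/k,165),'ends',onz(d,260+72/k,205+235/k,165),onz(d,260+133/k,205+135/k,165),'ped',onz(d,260+237/k,205+257/k,79))
b=np.load('pics/scene0.npz')
P=lambda r,t,z:[p[0]+r*np.cos(p[2])-t*np.sin(p[2]),p[1]+r*np.sin(p[2])+t*np.cos(p[2]),z]
q=proj(b,[P(130,0,165),P(130,37,165),P(130,-37,165),P(30,0,79)]);print(q,(q-[270,205])*5)
E
```

```text
[482.70588194  24.74670288   1.05639149] [ 1.04226017  1.66552229 -3.12537916 -0.01228314  0.49271376 -4.22787378
  1.59040524  2.57463464]
ring exp [546.66806483 137.92284507] ped exp [497.46638568  50.86427415]
ring meas [542.83815111 138.10250609 165.        ] ends [510.92829429 155.75960442 165.        ] [572.40043859 119.74661553 165.        ] ped [497.041194    52.04183603  79.        ]
[[285.47584139 224.61032862]
 [287.51965935 234.73114797]
 [283.51614154 214.90605525]
 [321.81884877 244.44789956]] [[ 77.37920696  98.05164309]
 [ 87.59829677 148.65573987]
 [ 67.58070768  49.53027627]
 [259.09424386 197.23949782]]
```

```bash
cat >> h.py <<'E'
from scipy.spatial.transform import Rotation as Ro
def Rt(A,t):
    c,s=np.cos(t),np.sin(t); z=np.array([np.cos(A)*c,np.sin(A)*c,-s]); y=np.array([np.sin(A),-np.cos(A),0])
    return Ro.from_matrix(np.c_[np.cross(y,z),y,z])
def row(pos,R,s=None,cmd=None):
    s=s or sensors.sense(); p,r=cmd or (s['eef_pos'],Ro.from_euler('xyz',s['ee_rot']))
    return np.round(np.r_[r.inv().apply(np.array(pos)-p),(r.inv()*R).as_rotvec(degrees=True)],1)
E
python3 - <<'E'
from h import *
A=1.05
cmd=(np.array([190.541,-595.249,214.583]),Ro.from_euler('xyz',[-3.1404,0,.3098]))
print(row([480,20,270],Rt(A,np.radians(35)),cmd=cmd))
print(row([400,-150,330],Rt(A,np.radians(60)),cmd=cmd))
E
```

```text
[ 463.2 -497.8  -54.8   20.3   52.4  -39.1]
[ 335.2 -360.3 -115.    11.    28.6  -41.4]
```

>>> {"fn": "jog_arm", "kwargs": {"steps": [[-1,335,-360,-115,11,29,-41],[-1,335,-360,-115,11,29,-41],[-1,335,-360,-115,11,29,-41],[-1,335,-360,-115,11,29,-41],[-1,335,-360,-115,11,29,-41],[-1,335,-360,-115,11,29,-41],[-1,335,-360,-115,11,29,-41],[-1,335,-360,-115,11,29,-41]]}}

```text
time: 1.1
eef_pos: [398.2, -153.0, 328.7]
ee_rot: [3.14, -0.53, 1.043]
wrist_force: [1.2, -0.6, 0.4]
finger_gap: 14.0
grip_force: 0.0
```

```bash
python3 - <<'E'
from h import *
s=sensors.sense();print(s['time'],s['joints'],s['eef_pos'],s['ee_rot'],s['finger_gap'])
print(row([480,20,270],Rt(1.05,np.radians(35))))
E
```

```text
1.1 [-0.79444049 -0.01710166  1.93507389  0.51818964  1.39950861 -0.40192393] [ 398.16803925 -152.95601462  328.69018781] [ 3.13951187 -0.52975698  1.04264183] 13.983409000786015
[134.8 -16.8 146.9   0.4  24.6  -0.3]
```

>>> {"fn": "jog_arm", "kwargs": {"steps": [[-1,134,-17,147,0,25,0],[-1,134,-17,147,0,25,0],[-1,134,-17,147,0,25,0],[-1,134,-17,147,0,25,0],[-1,134,-17,147,0,25,0],[-1,134,-17,147,0,25,0],[-1,134,-17,147,0,25,0],[-1,134,-17,147,0,25,0]]}}

```text
time: 2.1
eef_pos: [479.1, 17.0, 269.7]
ee_rot: [3.136, -0.966, 1.046]
wrist_force: [-0.1, 0.6, -0.8]
finger_gap: 0.7
grip_force: 0.0
```

```bash
python3 - <<'E'
from h import *
s=sensors.sense();print(s['time'],s['joints'],s['eef_pos'],s['ee_rot'],s['finger_gap'])
d=shot('wrist','w1');print(ray(d,280,210)); e=shot('top','t1')
A=1.056;p=[482.7,24.7]
P=lambda r,t,z:[p[0]+r*np.cos(A)-t*np.sin(A),p[1]+r*np.sin(A)+t*np.cos(A),z]
print(proj(d,[P(130,0,165),P(130,37,165),P(130,-37,165),P(30,0,79)]))
E
```

```text
2.1 [-0.62902139  0.15247758  2.17342352  1.05040169  1.23269744 -0.69871988] [479.13280318  17.02838592 269.66785758] [ 3.13578713 -0.96560404  1.04619958] 0.685809138846747
(array([431.64689661, -61.92582539, 434.80100805]), array([ 0.30454359,  0.5303067 , -0.79128831]))
[[280.19812816 192.40973084]
 [242.82034672 192.77831409]
 [317.4828853  192.0420649 ]
 [281.52594141 323.38213354]]
```

View pics/w1.png

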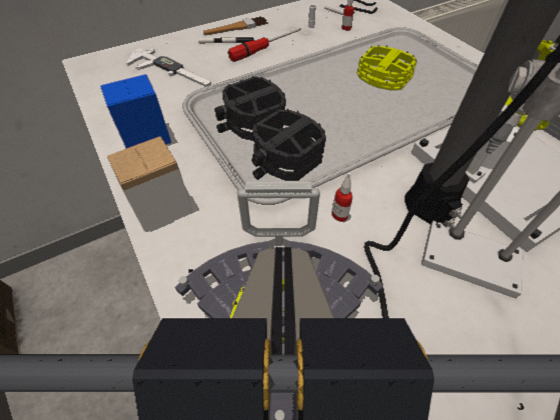

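The wrist view shows the ring square-on, with its top bar at v≈190 spanning u 239 to 319. My predicted centre was (280,192), so the fit holds. The kraft carton at (145,165) is on the left and the blue look-alike at (135,110) stays out of it. The red bottle is at (342,203). I'll index counter-clockwise.

```bash
python3 - <<'E'
from h import *
cmd=None
R=Rt(1.056,np.radians(30)); z=R.as_matrix()[:,2]; b=np.array([546,138,137])
s=sensors.sense()
print(row(b-60*z,R), row(b+24*z,R)); print(b-60*z,b+24*z)
E
```

```text
[-35.3  -2.6 129.    0.8   4.7  -0.3] [-28.5  -3.7 212.7   0.8   4.7  -0.3]
[520.4163495   92.77305198 167.        ] [556.2334602  156.09077921 125.        ]
```

>>> {"fn": "jog_arm", "kwargs": {"steps": [[-1,-12,-1,43,0,2,0],[-1,-24,-2,86,0,4,0],[-1,-35,-3,125,1,5,0],[-1,-35,-3,125,1,5,0],[-1,-35,-3,125,1,5,0],[-1,-35,-3,125,1,5,0],[-1,-35,-3,125,1,5,0],[-1,-35,-3,125,1,5,0]]}}

```text
time: 3.2
eef_pos: [518.5, 90.4, 170.0]
ee_rot: [-3.13, -1.053, 1.046]
wrist_force: [-0.2, -1.0, 0.7]
finger_gap: 0.4
grip_force: 0.0
```

```bash
python3 - <<'E'
from h import *
s=sensors.sense();print(s['time'],s['joints'],s['eef_pos'],s['ee_rot'],s['finger_gap'],s['wrist_force'])
R=Rt(1.056,np.radians(30)); z=R.as_matrix()[:,2]; b=np.array([546,138,137])
print(row(b+24*z,R)); d=shot('wrist','w2')
shot('scene','s2')
w=cv2.imread('pics/w2.png');sc=cv2.imread('pics/s2.png')[180:300,230:370]
cv2.imwrite('pics/c2.png',np.hstack([w[100:400,80:480],cv2.resize(sc,(350,300),interpolation=3)]))
E
```

```text
3.2 [-0.46545267  0.41922795  2.24023971  1.35042812  1.09652865 -1.01643303] [518.51448026  90.39069343 169.99626119] [-3.12973709 -1.05315713  1.04628576] 0.4448780466410383 [-0.2349166  -1.02057974  0.74747939]
[-1.6  0.8 88.1 -0.2 -0.3 -0.3]
```

View pics/c2.png

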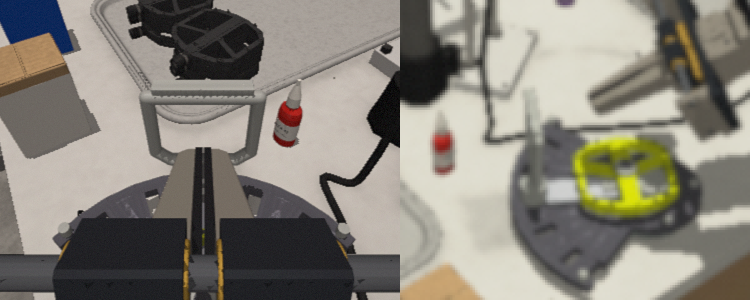

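The fingers are centred on the ring: the bar spans crop u 142 to 262 and the fingers are at 203. I'll insert now.

>>> {"fn": "jog_arm", "kwargs": {"steps": [[-1,-2,1,14,0,0,0],[-1,-2,1,28,0,0,0],[-1,-2,1,42,0,0,0],[-1,-2,1,56,0,0,0],[-1,-2,1,70,0,0,0],[-1,-2,1,80,0,0,0],[-1,-2,1,88,0,0,0],[-1,-2,1,88,0,0,0]]}}

```text
time: 4.3
eef_pos: [555.9, 156.7, 123.8]
ee_rot: [-3.126, -1.053, 1.044]
wrist_force: [-0.6, 0.2, -0.3]
finger_gap: 0.4
grip_force: 0.0
```

```bash
python3 - <<'E'
from h import *
s=sensors.sense();print(s['time'],s['joints'],s['eef_pos'],s['ee_rot'],s['wrist_force'])
d=shot('wrist','w3');shot('scene','s3')
w=cv2.imread('pics/w3.png');sc=cv2.imread('pics/s3.png')[180:300,230:370]
cv2.imwrite('pics/c3.png',np.hstack([w[100:400,80:480],cv2.resize(sc,(350,300),interpolation=3)]))
r=Ro.from_euler('xyz',s['ee_rot']);print(r.inv().apply([0,0,1]))
E
```

```text
4.3 [-0.28346163  0.53669815  2.22349983  1.56608087  1.01032914 -1.11939843] [555.94384997 156.67477425 123.81248131] [-3.12623842 -1.05304105  1.04432943] [-0.55748915  0.21630153 -0.2742288 ]
[ 0.86893235 -0.00759899 -0.49487253]
```

View pics/c3.png

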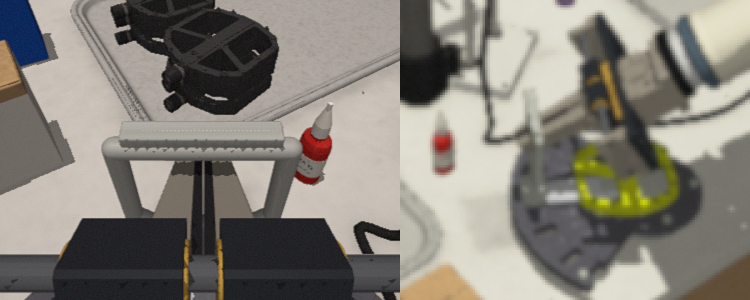

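The fingertip is through the ring and under the bar, centred (finger u 203, bar centre 202). Next I lift gently to find contact.

>>> {"fn": "jog_arm", "kwargs": {"steps": [[-1,1.7,0,-1,0,0,0],[-1,3.5,0,-2,0,0,0],[-1,5.2,0,-3,0,0,0],[-1,7,0,-4,0,0,0],[-1,8.7,0,-5,0,0,0],[-1,10.4,0,-6,0,0,0],[-1,10.4,0,-6,0,0,0],[-1,10.4,0,-6,0,0,0]]}}

```text
time: 5.4
eef_pos: [555.9, 156.0, 135.7]
ee_rot: [-3.126, -1.052, 1.044]
wrist_force: [0.5, -0.6, -4.9]
finger_gap: 0.5
grip_force: 2.5
```

>>> {"fn": "jog_arm", "kwargs": {"steps": [[-1,1.7,0,-1,0,0,0],[-1,3.5,0,-2,0,0,0],[-1,5.2,0,-3,0,0,0],[-1,7,0,-4,0,0,0],[-1,8.7,0,-5,0,0,0],[-1,10.4,0,-6,0,0,0],[-1,10.4,0,-6,0,0,0],[-1,10.4,0,-6,0,0,0]]}}

```text
time: 6.4
eef_pos: [555.9, 156.1, 148.0]
ee_rot: [-3.127, -1.053, 1.044]
wrist_force: [-0.7, -0.9, -7.1]
finger_gap: 0.4
grip_force: 3.8
```

```bash
python3 - <<'E'
from h import *
s=sensors.sense();print(s['time'],s['joints'],s['eef_pos'],s['ee_rot'],s['wrist_force'])
d=shot('wrist','w4');shot('scene','s4')
sc=lambda n:cv2.resize(cv2.imread(f'pics/{n}.png')[195:265,260:310],(250,350),interpolation=3)
w=cv2.imread('pics/w4.png')
cv2.imwrite('pics/c4.png',np.hstack([cv2.resize(w[150:350,180:380],(300,300)),sc('s3')[:300],sc('s4')[:300]]))
E
```

```text
6.4 [-0.28472402  0.47995926  2.22114924  1.52838946  1.0118764  -1.0498852 ] [555.94975575 156.05457736 147.95811256] [-3.12664347 -1.05292173  1.04419181] [-0.67209687 -0.86392739 -7.05365932]
```

View pics/c4.png

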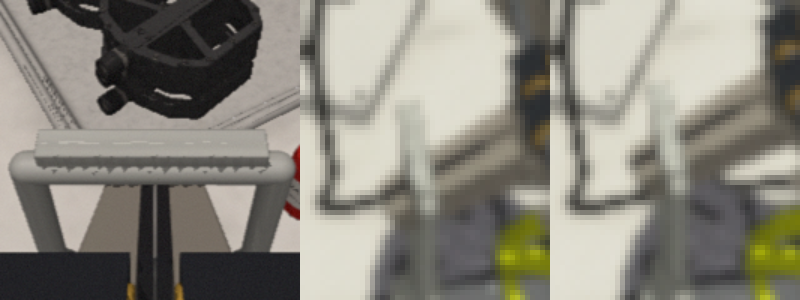

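```bash
cat >> h.py <<'E'
piv=np.array([482.7,24.7,0])
def swing(angs,dz):
    s=sensors.sense(); p=s['eef_pos'];r=Ro.from_euler('xyz',s['ee_rot'])
    for a,h in zip(angs,dz):
        Q=Ro.from_rotvec([0,0,np.radians(a)]); print(row(piv+Q.apply(p-piv)+[0,0,h],Q*r,s).tolist())
E
python3 - <<'E'
from h import *
swing([0,0,2,5,8,11,13,13],[2,4,4,4,4,4,4,4])
E
```

```text
[1.7, -0.0, -1.0, 0.0, 0.0, 0.0]
[3.5, -0.0, -2.0, 0.0, 0.0, 0.0]
[3.4, -5.3, -2.1, 1.7, -0.0, -1.0]
[3.1, -13.1, -2.5, 4.3, -0.0, -2.5]
[2.6, -21.0, -3.3, 7.0, -0.1, -4.0]
[1.9, -28.7, -4.4, 9.6, -0.1, -5.4]
[1.3, -33.8, -5.3, 11.3, -0.1, -6.4]
[1.3, -33.8, -5.3, 11.3, -0.1, -6.4]
```

>>> {"fn": "jog_arm", "kwargs": {"steps": [[-1,1.7,0,-1,0,0,0],[-1,3.5,0,-2,0,0,0],[-1,3.4,-5.3,-2.1,1.7,0,-1],[-1,3.1,-13,-2.5,4.3,0,-2.5],[-1,2.6,-21,-3.3,7,-0.1,-4],[-1,1.9,-28.7,-4.4,9.6,-0.1,-5.4],[-1,1.3,-33.8,-5.3,11.3,-0.1,-6.4],[-1,1.3,-33.8,-5.3,11.3,-0.1,-6.4]]}}

```text
time: 7.5
eef_pos: [524.6, 169.2, 152.0]
ee_rot: [-3.126, -1.053, 1.271]
wrist_force: [1.1, -0.3, -8.9]
finger_gap: 0.6
grip_force: 3.7
```

```bash
python3 - <<'E'
from h import *
s=sensors.sense();print(s['time'],s['joints'],s['eef_pos'],s['ee_rot'],s['wrist_force'])
d=shot('wrist','w5');shot('scene','s5');shot('top','t5')
w=cv2.imread('pics/w5.png')
T=cv2.imread('pics/t5.png')[205:295,250:335]
v=s['eef_pos']-piv;print(np.degrees(np.arctan2(v[1],v[0])-1.056),np.hypot(*v[:2]))
cv2.imwrite('pics/c5.png',np.hstack([cv2.resize(w[150:350,180:380],(400,400)),cv2.resize(T,(378,400),interpolation=3)]))
swing([1,2,3,4,5,6],[0]*6)
E
```

```text
7.5 [-0.29357078  0.50095735  2.14392956  1.29601993  1.12620501 -1.00586232] [524.63046553 169.21398115 152.00306131] [-3.12593625 -1.05307066  1.27117952] [ 1.0864737  -0.2515575  -8.86558488]
13.315667795122147 150.47409972288278
[-0.0, -2.6, -0.0, 0.9, -0.0, -0.5]
[-0.1, -5.3, -0.1, 1.7, -0.0, -1.0]
[-0.2, -7.9, -0.2, 2.6, -0.0, -1.5]
[-0.3, -10.5, -0.3, 3.5, -0.0, -2.0]
[-0.4, -13.1, -0.5, 4.3, -0.0, -2.5]
[-0.6, -15.7, -0.7, 5.2, -0.0, -3.0]
```

View pics/c5.png

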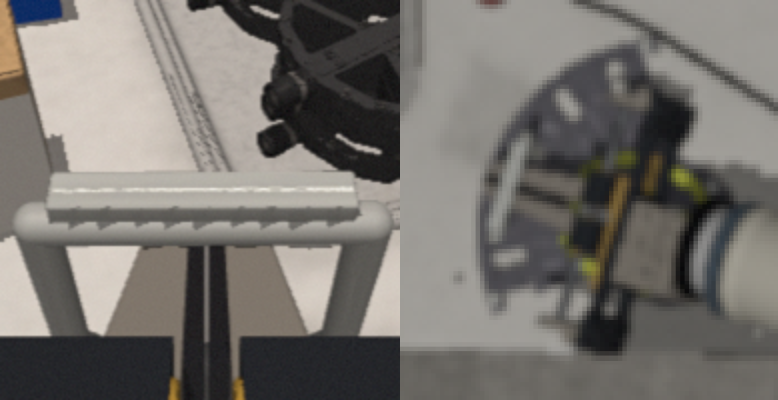

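The ring travelled with the finger: its centre is at 204 and the finger at 207, the same offset as before. The arm is at about 13°, so 7° remain.

>>> {"fn": "jog_arm", "kwargs": {"steps": [[-1,0,-2.6,0,0.9,0,-0.5],[-1,-0.1,-5.3,-0.1,1.7,0,-1],[-1,-0.2,-7.9,-0.2,2.6,0,-1.5],[-1,-0.3,-10.5,-0.3,3.5,0,-2],[-1,-0.4,-13.1,-0.5,4.3,0,-2.5],[-1,-0.6,-15.7,-0.7,5.2,0,-3],[-1,-0.8,-18.3,-0.9,6.1,0,-3.5],[-1,-0.8,-18.3,-0.9,6.1,0,-3.5]]}}

```text
time: 8.65
eef_pos: [506.6, 173.3, 151.9]
ee_rot: [-3.126, -1.054, 1.394]
wrist_force: [1.0, 0.5, -8.6]
finger_gap: 0.4
grip_force: 3.6
```

```bash
python3 - <<'E'
from h import *
s=sensors.sense();print(s['time'],s['joints'],s['eef_pos'],s['ee_rot'],s['wrist_force'])
d=shot('wrist','w6')
for n in('w4','w5','w6'):
    g=cv2.cvtColor(cv2.imread(f'pics/{n}.png')[250:420],cv2.COLOR_BGR2GRAY)
    g0=cv2.cvtColor(cv2.imread('pics/w4.png')[240:310,180:380],cv2.COLOR_BGR2GRAY)
# bar shift relative to w5 by template on bar
g=lambda n:cv2.cvtColor(cv2.imread(f'pics/{n}.png'),cv2.COLOR_BGR2GRAY)
T=g('w5')[234:275,186:378]
for n in('w4','w5','w6'):
    m=cv2.matchTemplate(g(n)[215:300,150:410],T,cv2.TM_CCOEFF_NORMED);print(n,cv2.minMaxLoc(m)[1::2])
v=s['eef_pos']-piv;print(np.degrees(np.arctan2(v[1],v[0])-1.056),np.hypot(*v[:2]))
swing([0]*3,[-4,-8,-12])
E
```

```text
8.65 [-0.29078152  0.51867769  2.1024779   1.19029429  1.18978459 -1.00224639] [506.57553654 173.30325968 151.87195047] [-3.12622817 -1.05397761  1.39407223] [ 0.96835188  0.53977441 -8.56433252]
w4 (0.6511290669441223, (36, 19))
w5 (0.9999988675117493, (36, 19))
w6 (0.8077400922775269, (36, 19))
20.368160285233053 150.50903638490183
[-3.5, 0.0, 2.0, 0.0, 0.0, 0.0]
[-7.0, 0.1, 4.0, 0.0, 0.0, 0.0]
[-10.4, 0.1, 5.9, 0.0, 0.0, 0.0]
```

>>> {"fn": "jog_arm", "kwargs": {"steps": [[-1,-1.7,0,1,0,0,0],[-1,-3.5,0,2,0,0,0],[-1,-5.2,0,3,0,0,0],[-1,-7,0,4,0,0,0],[-1,-8.7,0,5,0,0,0],[-1,-10.4,0.1,6,0,0,0],[-1,-12.1,0.1,7,0,0,0],[-1,-12.1,0.1,7,0,0,0]]}}

```text
time: 9.7
eef_pos: [507.1, 173.3, 137.9]
ee_rot: [-3.127, -1.054, 1.394]
wrist_force: [0.6, 0.8, -5.7]
finger_gap: 0.2
grip_force: 2.7
```

The bar still carries 5.7 N at a height well below the 11 mm riding level, so the pin is entering the hole. I'll lower clear of the bar.

>>> {"fn": "jog_arm", "kwargs": {"steps": [[-1,-1.7,0,1,0,0,0],[-1,-3.5,0,2,0,0,0],[-1,-5.2,0,3,0,0,0],[-1,-7,0,4,0,0,0],[-1,-8.7,0,5,0,0,0],[-1,-10.4,0.1,6,0,0,0],[-1,-12.1,0.1,7,0,0,0],[-1,-12.1,0.1,7,0,0,0]]}}

```text
time: 10.7
eef_pos: [506.8, 173.5, 123.9]
ee_rot: [-3.126, -1.054, 1.393]
wrist_force: [0.1, -0.2, 0.2]
finger_gap: 0.5
grip_force: 0.0
```

```bash
python3 - <<'E'
from h import *
s=sensors.sense();print(s['time'],s['eef_pos'],s['wrist_force'])
shot('wrist','w7');shot('scene','s7')
cv2.imwrite('pics/c7.png',np.hstack([cv2.resize(cv2.imread(f'pics/{n}.png')[150:350,180:380],(400,400)) for n in('w3','w7')]))
E
```

```text
10.7 [506.7988467  173.48801411 123.85815686] [ 0.14012974 -0.18557187  0.22121725]
```

View pics/c7.png

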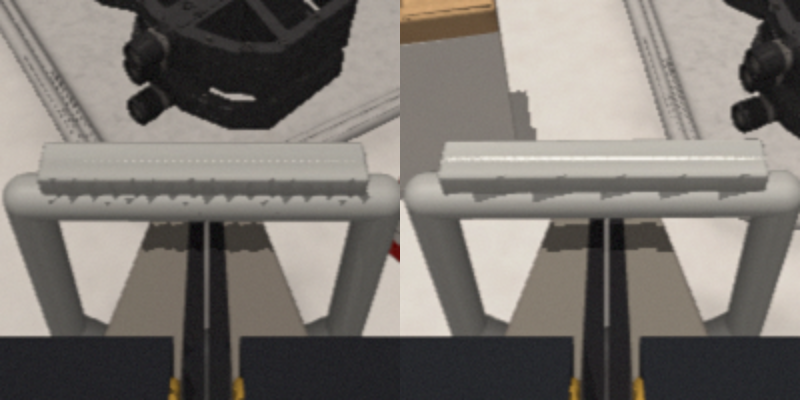

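The two views were taken at the same TCP height (123.8 and 123.9 mm). The bar sits at the same row, 143 when home at the start and 141 now, so the pin is home. I'll retreat along the finger axis.

>>> {"fn": "jog_arm", "kwargs": {"steps": [[-1,0,0,-14,0,0,0],[-1,0,0,-30,0,0,0],[-1,0,0,-50,0,0,0],[-1,0,0,-75,0,0,0],[-1,0,0,-100,0,0,0],[-1,30,0,-130,0,0,0],[-1,60,0,-160,0,0,0],[-1,60,0,-160,0,0,0]]}}

```text
time: 11.8
eef_pos: [490.9, 63.1, 258.0]
ee_rot: [-3.138, -1.052, 1.401]
wrist_force: [-0.5, -0.3, 0.2]
finger_gap: 0.4
grip_force: 0.0
```

```bash
python3 - <<'E'
from h import *
s=sensors.sense();print(s['time'],s['eef_pos'],s['wrist_force'])
shot('top','t8');shot('scene','s8')
a=cv2.resize(cv2.imread('pics/t8.png')[195:295,205:345],(420,300),interpolation=3)
b=cv2.resize(cv2.imread('pics/s8.png')[190:350,170:370],(375,300),interpolation=3)
cv2.imwrite('pics/c8.png',np.hstack([a,b]))
E
```

```text
11.8 [490.92221407  63.08933041 257.98270713] [-0.51026794 -0.304278    0.22741494]
```

View pics/c8.png

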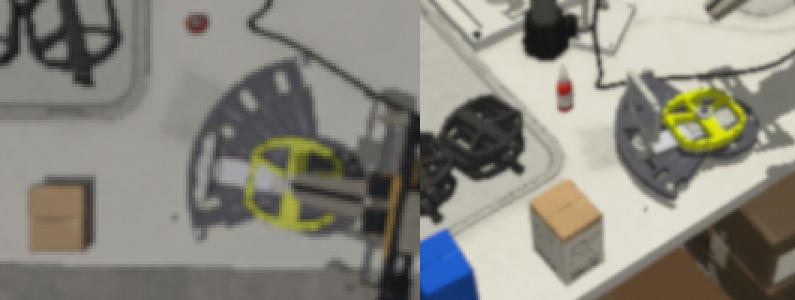

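Three holes now show to the right of the ring (crop (279,78), (247,100), (222,130)), so it sits at the +20° hole. The carton and bottle are standing untouched. I'm handing the job in.

```bash
python3 -c "
from workcell import ticket
print(ticket.close_job())"
```

```text
the job is handed in; nothing more can be done
None
```

I hooked the ring from the pedal's side, lifted the pin, swung the arm one hole left toward the carton and let the pin drop home. The job was handed in at about 12 s; the carton and bottle still stood in the last pictures, and the tape roll, outside those crops, was never approached.

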